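# Roll the wooden pin to the start line of the pastry board

### The arm

A 7-joint arm with a two-finger parallel gripper is mounted at the origin on the work surface. World frame = base frame: x ahead of the robot, y to its left, z up, the work surface at z = 0. Lengths are in m, angles in rad, forces in N, time in s.
With the tool pointing down it reaches from about 0.4 to 0.85 m from the base axis. Payload 10.4 kg.
Tool frame: the origin (TCP) lies at the very end of the fingers, on their centre line; the grasp point (between the pads) lies 19 mm behind it; z points along the fingers, y is the direction in which the jaws open and shut (so a half turn about z gives the same grasp; the last joint's range is limited). The gripper opens to 87 mm and grips with 3 to 60 N. Pads are 19 mm wide; open, the fingers measure 117 mm over their backs; the gripper's body (75 mm by 190 mm) begins 51 mm behind the grasp point.
Start: joints at [1.155, 0.332, -0.065, 1.46, 0.022, 1.35, -0.088], TCP at [0.239, -0.577, 0.223] pointing down, gripper open.
Joint ranges: [-2.6, 2.6], [-0.5, 2.12], [-1.47, 1.34], [0.16, 2.42], [-1.27, 4.41], [0.06, 2.06], [-2.6, 2.6]. Speed limits (rad/s): [2.22, 2.22, 2.79, 2.79, 3.14, 3.14, 3.14].

### API

Orientations are given as a unit quaternion [x, y, z, w].
In Python, from bench import r gives the robot as it stands.
- The arm moves only by the shell command python3 -m crank 'ROWS' [FORCE]. ROWS is JSON, a list of rows, each a list of 3 entries, a list of its own where there are three numbers: the opening, from -1 (shut) to 1 (fully open), so that 0 is half open, then the shift along the tool's x, y, z in mm, then the turn about the tool's z in degrees. A call has 1 to 12 rows; each row is the pose to reach, as a shift and turn from the pose commanded when the call began, along the tool's axes at that moment; what a row does not reach only later rows make up. A row lasts 1/12 s, in which the tool goes at most 41.7 mm and 7.16 degrees, less where a joint would pass 70% of its speed; a pose out of reach is approached as far as the arm can. A call with a gripper value outside its range is refused whole. The fingers move at their own pace and stop on an object; FORCE is the grip in N (left out, the last holds). Time passes only in rows, so rows that repeat a pose let the fingers close. It gives the time, the measured TCP pose, the force and the opening at its end, in the units of the state.
- r.read_state(): the state, without advancing time (a new reading comes with each control period).
- r.camera(name): name is "side" or "top" or "wrist"; returns a dict with "pixels" (480x640x3 uint8, red, green, blue), "fov_y" (degrees; the focal length in pixels is half the picture's height over the tangent of half this angle, whatever the lens; pixels are square), "cx", "cy" (the principal point, pixels), "cam_to_world" (4x4, takes a point from camera to world coordinates). Camera axes: x right, y down, z forward; pixel columns grow to the right and rows downward; lengths in m; the calibration is good to about 2 mm. A picture is of the moment at which its call begins. There is no depth.
- r.close_job(): hands the job in, once; it reports no verdict.
The state is a dict: "time": time; "joint_positions": joint angles; "joint_vel": joint speeds; "joint_torque": joint torques, N m; "ee_pos": TCP position; "eef_rot": TCP orientation; "ft_force": force on the tool from outside, world axes, zero at the start; "torque": the same for the moment, N m; "width": finger opening in m.
Only numpy, scipy, OpenCV 4.12 (cv2) and the standard library are available. Lean on these libraries where they do the work, as an engineer would, in place of code of your own. Each camera call takes 0.05 s, during which the arm holds its last target.

### The job

Get the pastry board ready for the next sheet of dough: with the fingertips or the outside of the fingers, push the floured wooden rolling pin sideways, high on its flank, so that it rolls slowly across the board, until it lies lengthways on the red line, centred over it from end to end. Push gently, do not grip or lift the pin, keep it on the board, and leave the steel rolling pin and everything else where it is. Finish with the hand clear and the pin lying still.

Things in the scene. Friction and masses are not known exactly. Their poses are not given: they have to be found in the camera images.
- board: White pastry board, 320 x 440 x 18 mm, fixed. Origin at the centre of its underside; the flat top is 18 mm above it. A red line 8 mm wide, 300 mm long, is printed on top along the board's x axis through the middle (board y = 0). One rolling pin lies on each side of it (either way round); they roll along board y. Small grey ticks mark two edges.
- wood_pin: Pin to roll: plain brown wooden cylinder, dark band near each end, diameter 56 mm, length 180 mm, 0.28 kg, within 3 degrees of parallel to the red line, 85 to 140 mm from it. Origin at its centre on the axis, 28 mm above the board's top; x along its length. Floured (friction about 0.25): pushed on its upper flank it rolls square to its length, coasting up to 10 mm; pressed at the very top it wedges.
- wood_pin_end_a (a point): Centre of one flat end of the wooden pin, on its axis, 90 mm from its centre.
- wood_pin_end_b (a point): Centre of the other flat end of the wooden pin, on its axis, 90 mm from its centre.
- steel_pin: Bystander on the board: shiny steel rolling pin of the same size with black bands, on the other side of the red line, 85 to 140 mm from it. Origin at its centre, on the axis. Leave alone.
- cutter: Bystander on the board: red plastic ring cutter standing near the board's +x edge, 32 mm across, 25 mm high. Origin at the centre of its underside.
- jam_jar: Bystander: amber jar with a red lid, 66 mm across, 100 mm high. Origin under its centre.
- oil_bottle: Bystander: green bottle with a black cap, 64 mm across, 190 mm high. Origin under its centre.
- mug: Bystander: blue mug, 80 mm across, 90 mm high. Origin under its centre.
- spice_can: Bystander: small steel can, 52 mm across, 85 mm high. Origin under its centre.
- salt_pot: Bystander beyond the board: small white pot with a steel lid, 40 mm across, 75 mm high. Origin under its centre.
Not all that is in view belongs to the job. Several things have the shape of the wood_pin; the one meant has the colours described above.

How it is judged:
By the outcome, as a careful person would: the job done as asked, in the order asked, and still so for the second after the job is handed in, with the robot touching nothing.
It also fails if it takes over 48 s, if anything falls off the work surface, if the arm or the gripper's body presses on something with over 40 N, if the wrist force passes 120 N, or if a joint passes its speed limit or range.

## Working session

There is one attempt and no reset: what is moved stays moved. The work goes in short steps, Python scripts to look and compute and a shell command to move; the robot and the scene stay as the last step left them, time stands still between calls to the robot, and variables do not carry over. Pictures are saved under pics/ and viewed, and the job is handed in when it is done.

```bash
ls; mkdir -p pics
python3 - <<'E'
from bench import r
import cv2,numpy as np
s=r.read_state(); print(s)
for n in ("side","top","wrist"):
    c=r.camera(n); print(n,c['fov_y'],c['cx'],c['cy'],np.round(c['cam_to_world'],3).tolist())
    cv2.imwrite(f'pics/{n}0.png',c['pixels'][...,::-1])
E
```

```text
pics
{'time': 0.0, 'joint_positions': array([ 1.15541549,  0.33288391, -0.06467015,  1.46094851,  0.02160552,
        1.34989421, -0.08850727]), 'joint_vel': array([-1.50140901e-03,  1.68524997e-05,  4.70958997e-04, -6.23909522e-04,
        9.53032349e-04,  8.29345130e-04,  7.76801325e-04]), 'joint_torque': array([-2.94484914e-05, -6.23244882e+01,  2.46439775e-02, -3.89905000e+01,
       -6.14896207e-02,  3.95705458e-02,  8.49386447e-05]), 'ee_pos': array([ 0.23905133, -0.57705536,  0.22174291]), 'eef_rot': array([ 9.80778332e-01,  1.95123924e-01, -1.80220804e-04, -6.96336521e-04]), 'ft_force': array([-0.38640552, -0.35724159, -0.15775908]), 'torque': array([ 0.01655072,  0.02860807, -0.01164218]), 'width': 0.08722669866711365}
side 51.14043445730248 320.3613977541354 242.3007696363934 [[-0.901, -0.284, 0.329, 0.124], [-0.434, 0.552, -0.712, 0.771], [0.021, -0.784, -0.62, 0.76], [0.0, 0.0, 0.0, 1.0]]
top 57.147718740153564 321.4810686942263 234.3016658920098 [[0.02, -0.986, 0.165, 0.282], [-1.0, -0.021, -0.007, 0.02], [0.01, -0.165, -0.986, 1.258], [0.0, 0.0, 0.0, 1.0]]
wrist 70.27622137535764 315.91107005918275 237.75097727620468 [[0.383, -0.885, -0.264, 0.313], [-0.924, -0.367, -0.108, -0.547], [-0.001, 0.285, -0.959, 0.384], [0.0, 0.0, 0.0, 1.0]]
```

View pics/top0.png

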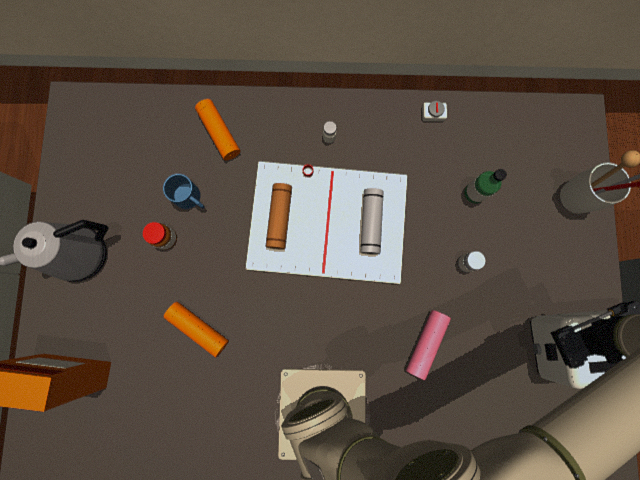

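View pics/side0.png

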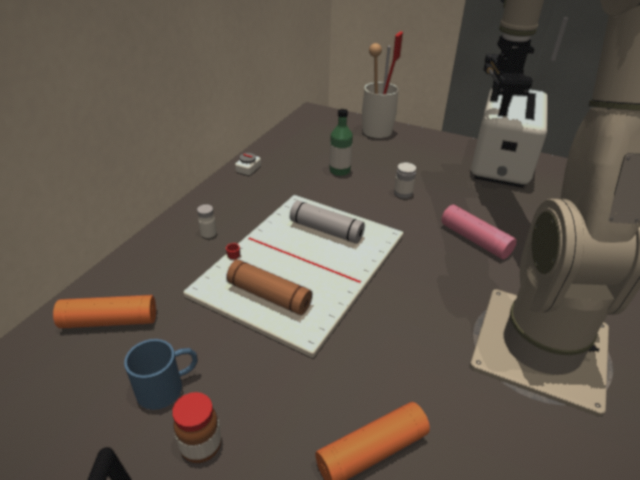

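```bash
cat > h.py <<'E'
from bench import r
import cv2,numpy as np
def ray(c,uv):
    uv=np.atleast_2d(uv).astype(float); f=240/np.tan(np.radians(c['fov_y']/2)); M=np.array(c['cam_to_world'])
    d=np.c_[(uv[:,0]-c['cx'])/f,(uv[:,1]-c['cy'])/f,np.ones(len(uv))]@M[:3,:3].T
    return M[:3,3],d
def onz(c,uv,z):
    o,d=ray(c,uv); return o+d*((z-o[2])/d[:,2])[:,None]
def big(m):
    cs,_=cv2.findContours(m.astype(np.uint8),cv2.RETR_EXTERNAL,cv2.CHAIN_APPROX_NONE); return max(cs,key=cv2.contourArea)
def masks(c,roi):
    h=cv2.cvtColor(c['pixels'],cv2.COLOR_RGB2HSV).astype(int); H,S,V=h[...,0],h[...,1],h[...,2]
    R=np.zeros(H.shape,bool); R[roi[1]:roi[3],roi[0]:roi[2]]=1
    wood=R&(H>=5)&(H<20)&(S>90); red=R&((H<5)|(H>172))&(S>120)
    return wood,red
def fit(P):
    m=P.mean(0); v=np.linalg.svd(P-m)[2][0]; v=v*np.sign(v[0]); return m,v
def report(name,roi,z_line=0.018,zp=0.046):
    c=r.camera(name); w,rd=masks(c,roi)
    w=cv2.morphologyEx(w.astype(np.uint8),cv2.MORPH_CLOSE,np.ones((5,5)))
    cl,cw=big(rd),big(w)
    m=np.zeros(w.shape,np.uint8); cv2.drawContours(m,[cl],-1,1,-1); v,u=np.nonzero(m)
    L=onz(c,np.c_[u,v],z_line)[:,:2]; lm,lv=fit(L); t=(L-lm)@lv
    n=np.array([-lv[1],lv[0]])
    W=onz(c,cw[:,0],zp)[:,:2]
    (cx,cy),sz,ang=cv2.minAreaRect(((W)*1000).astype(np.float32))
    m2=np.zeros(w.shape,np.uint8); cv2.drawContours(m2,[cw],-1,1,-1); v,u=np.nonzero(m2)
    wm,wv=fit(onz(c,np.c_[u,v],zp)[:,:2])
    lc=lm+lv*(t.max()+t.min())/2
    rel=wm-lc; 
    print(name,'line c',lc.round(4),'len',np.ptp(t).round(3),'yaw',np.degrees(np.arctan2(lv[1],lv[0])).round(2))
    print(' pin c',wm.round(4),'rect',round(cx),round(cy),np.round(sz),'yaw',np.degrees(np.arctan2(wv[1],wv[0])).round(2),'rel along,across mm',(rel@lv*1000).round(1),(rel@n*1000).round(1))
    return c,cw,cl,lc,lv,n
E
python3 - <<'E'
from h import *
c,cw,cl,*_=report('top',(245,160,410,285))
im=c['pixels'][...,::-1].copy();cv2.drawContours(im,[cw],-1,(0,255,0),1);cv2.drawContours(im,[cl],-1,(255,0,0),1)
a=im[150:300,230:430]
c,cw,cl,*_=report('side',(185,195,410,345))
im=c['pixels'][...,::-1].copy();cv2.drawContours(im,[cw],-1,(0,255,0),1);cv2.drawContours(im,[cl],-1,(255,0,0),1)
b=im[190:340,190:390]
cv2.imwrite('pics/m1.png',np.hstack([cv2.resize(a,(400,300)),cv2.resize(b,(400,300))]))
E
```

```text
top line c [ 0.5297 -0.0053] len 0.297 yaw -4.13
 pin c [0.5352 0.1333] rect 537 133 [ 52. 188.] yaw -4.43 rel along,across mm -4.6 138.6
side line c [0.6857 0.0404] len 0.058 yaw -49.73
 pin c [0.5348 0.1312] rect 543 129 [ 76. 220.] yaw -7.96 rel along,across mm -166.8 -56.4
```

View pics/m1.png

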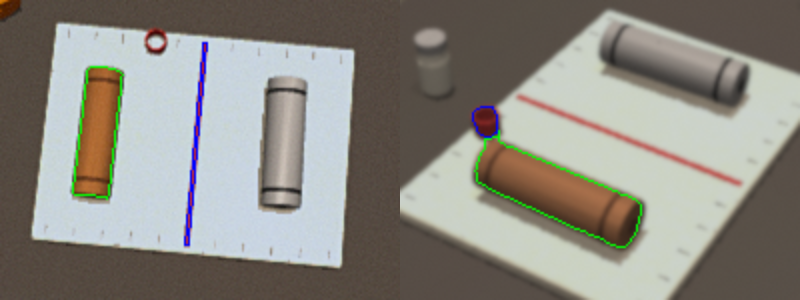

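```bash
cat >> h.py <<'E'
from scipy.spatial.transform import Rotation as Ro
def to(p,yaw_y):
    s=r.read_state(); R=Ro.from_quat(s['eef_rot']).as_matrix()
    ty=np.degrees(np.arctan2(R[1,1],R[0,1])); 
    print('shift mm',(R.T@(np.array(p)-s['ee_pos'])*1000).round(1),'turn',round(ty-yaw_y,2),'tooly yaw',ty.round(2),'t',s['time'])
E
python3 - <<'E'
from h import *
to((.43,-.2,.27),-35); to((.539,.190,.27),-4.2)
E
```

```text
shift mm [ 320.7 -275.5  -47.6] turn -32.49 tooly yaw -67.49 t 0.25
shift mm [ 570.7 -594.1  -47.4] turn -63.29 tooly yaw -67.49 t 0.25
```

```bash
python3 -m crank '[[1,[10,-8,-20],0],[1,[35,-30,-45],-5],[1,[65,-55,-48],-10],[1,[95,-80,-48],-15],[1,[125,-105,-48],-20],[1,[155,-133,-48],-25],[1,[185,-159,-48],-30],[1,[215,-185,-48],-32],[1,[245,-210,-48],-32],[1,[275,-236,-48],-32],[1,[305,-262,-48],-32],[1,[321,-276,-48],-32]]'
python3 - <<'E'
from h import *
print(r.read_state()['joint_positions'].round(2))
to((.539,.190,.27),-4.2)
E
```

```text
time: 1.25
ee_pos: [0.4319, -0.1949, 0.2709]
eef_rot: [0.888, 0.46, 0.001, 0.0]
ft_force: [0.3, 0.6, 0.6]
width: 0.087
[ 0.79 -0.   -0.45  1.75 -0.    1.4  -0.28]
shift mm [ 376.2 -134.5    1.1] turn -31.03 tooly yaw -35.23 t 1.25
```

```bash
python3 -m crank '[[1,[25,-9,0],-3],[1,[60,-21,0],-8],[1,[95,-34,0],-13],[1,[130,-46,0],-18],[1,[165,-59,0],-23],[1,[200,-71,0],-28],[1,[235,-84,0],-31],[1,[270,-96,0],-31],[1,[305,-109,0],-31],[1,[335,-120,0],-31],[1,[360,-129,0],-31],[1,[376,-135,0],-31]]'; python3 -m crank '[[1,[0,0,0],0],[1,[0,0,0],0],[1,[0,0,0],0]]'
python3 - <<'E'
from h import *
print(r.read_state()['joint_positions'].round(2))
to((.539,.190,.061),-4.2)
c,cw,cl,*_=report('top',(245,160,410,285))
cv2.imwrite('pics/t2.png',c['pixels'][...,::-1])
cv2.imwrite('pics/w2.png',r.camera('wrist')['pixels'][...,::-1])
E
```

```text
time: 2.25
ee_pos: [0.5384, 0.1882, 0.2704]
eef_rot: [0.733, 0.68, 0.0, -0.001]
ft_force: [-0.5, 0.9, 0.1]
width: 0.0872
time: 2.5
ee_pos: [0.5386, 0.184, 0.2704]
eef_rot: [0.735, 0.679, -0.0, 0.0]
ft_force: [-0.1, -0.9, -0.1]
width: 0.0871
[ 0.26  0.28 -0.81  1.51  0.2   1.44 -0.64]
shift mm [ 6.200e+00 -1.000e-01  2.094e+02] turn -0.34 tooly yaw -4.54 t 2.5
top line c [ 0.5484 -0.0067] len 0.26 yaw -4.11
 pin c [0.6106 0.115 ] rect 610 111 [60. 27.] yaw 27.91 rel along,across mm 53.3 125.8
```

View pics/t2.png

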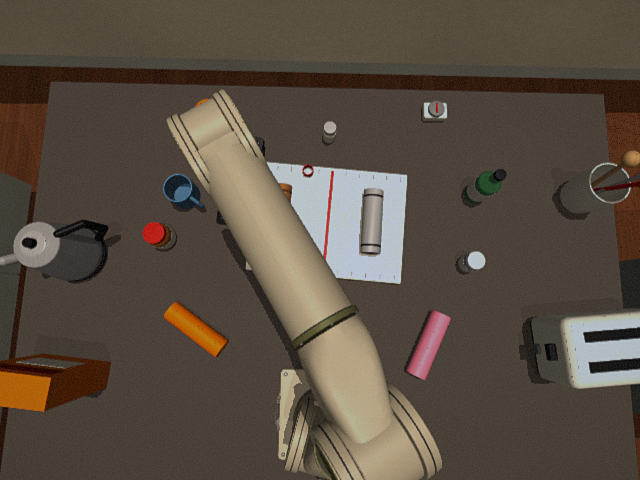

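View pics/w2.png

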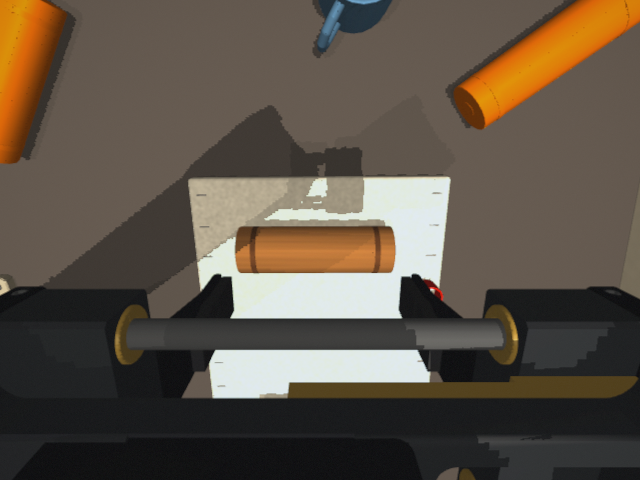

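Run:
```python
from h import *
c=r.camera('wrist'); w,_=masks(c,(230,215,400,285)); cw=big(w); print(cv2.boundingRect(cw))
m2=np.zeros(w.shape,np.uint8); cv2.drawContours(m2,[cw],-1,1,-1); v,u=np.nonzero(m2)
wm,wv=fit(onz(c,np.c_[u,v],.046)[:,:2]); print(wm,np.degrees(np.arctan2(wv[1],wv[0])))
to((.539,.190,.061),-4.2)
```

```text
(235, 226, 160, 47)
[0.53475791 0.13292992] -4.29227059639624
shift mm [  6.6  -0.4 209.7] turn -0.41 tooly yaw -4.61 t 2.65
```

```bash
python3 -m crank '[[1,[2,0,15],-0.4],[1,[6,0,45],-0.4],[1,[6,0,75],-0.4],[1,[6,0,105],-0.4],[1,[6,0,135],-0.4],[1,[6,0,160],-0.4],[1,[6,0,180],-0.4],[1,[6,0,190],-0.4],[1,[6,0,190],-0.4],[1,[6,0,190],-0.4]]'
python3 - <<'E'
from h import *
to((.539,.190,.061),-4.2)
cv2.imwrite('pics/w3.png',r.camera('wrist')['pixels'][...,::-1])
cv2.imwrite('pics/s3.png',r.camera('side')['pixels'][...,::-1])
E
```

```text
time: 3.48
ee_pos: [0.5394, 0.1906, 0.0812]
eef_rot: [0.732, 0.681, 0.0, 0.0]
ft_force: [0.0, 0.2, 0.3]
width: 0.0867
shift mm [-0.6 -0.3 20.2] turn 0.07 tooly yaw -4.13 t 3.4833
```

View pics/w3.png

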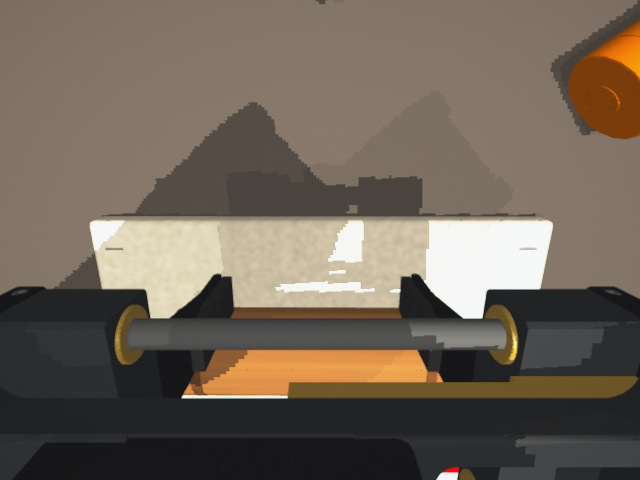

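View pics/s3.png

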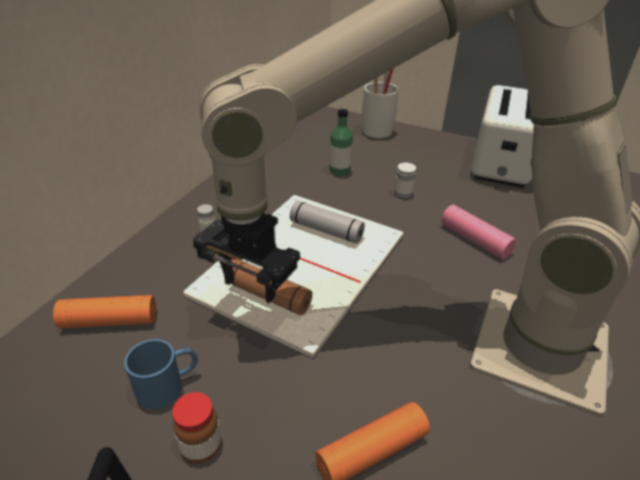

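```bash
python3 -m crank '[[1,[0,0,8],0],[1,[0,0,16],0],[1,[0,0,20],0],[1,[-4,0,20],0],[1,[-8,0,20],0],[1,[-12,0,20],0],[1,[-15,0,20],0],[1,[-17,0,20],0],[1,[-19,0,20],0],[1,[-21,0,20],0],[1,[-23,0,20],0],[1,[-25,0,20],0]]'; python3 -m crank '[[1,[-2,0,0],0],[1,[-4,0,0],0],[1,[-6,0,0],0],[1,[-8,0,0],0],[1,[-10,0,0],0],[1,[-12,0,0],0],[1,[-14,0,0],0],[1,[-16,0,0],0],[1,[-18,0,0],0],[1,[-20,0,0],0],[1,[-22,0,0],0],[1,[-24,0,0],0]]'
python3 - <<'E'
from h import *
c=r.camera('wrist');cv2.imwrite('pics/w4.png',c['pixels'][...,::-1])
c=r.camera('side');cv2.imwrite('pics/s4.png',cv2.resize(c['pixels'][190:350,180:420,::-1],(720,480)))
E
```

```text
time: 4.58
ee_pos: [0.5373, 0.166, 0.0606]
eef_rot: [0.732, 0.681, 0.0, 0.0]
ft_force: [0.8, 0.9, 1.3]
width: 0.0867
time: 5.58
ee_pos: [0.5356, 0.1418, 0.0606]
eef_rot: [0.732, 0.681, 0.0, 0.0]
ft_force: [-0.0, 0.1, 0.8]
width: 0.0871
```

View pics/s4.png

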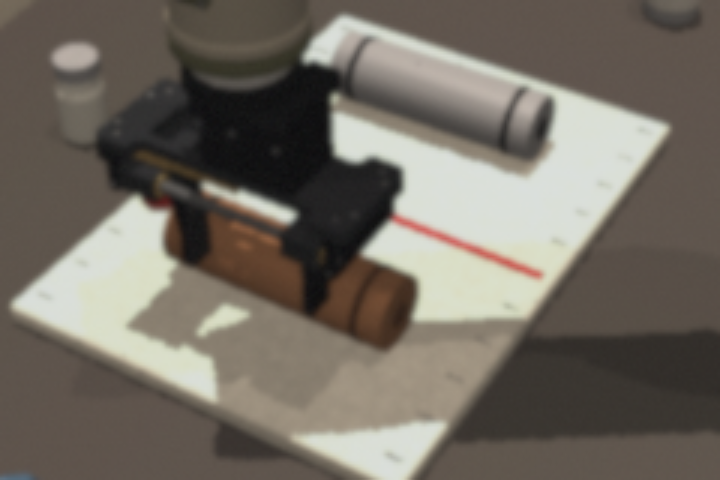

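View pics/w4.png

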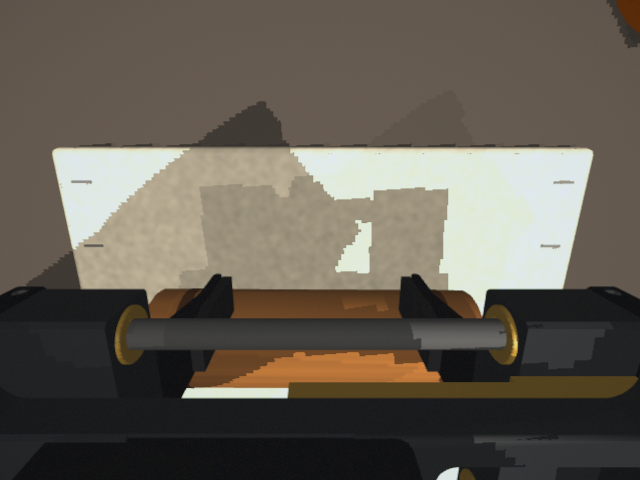

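```bash
cat >> h.py <<'E'
def wristpin():
    # outer silhouette edge of pin -> axis position on z=.046, tangent ray
    c=r.camera('wrist'); w,_=masks(c,(120,120,520,400)); o=[]
    for u in list(range(245,395,15)):
        v=np.nonzero(w[:,u])[0]
        if len(v)<8: continue
        v=v[0]
        O,d=ray(c,(u,v-.5)); d=d[0]
        o.append((u,v,O,d))
    P=[]
    for u,v,O,d in o:
        # in plane spanned by board n (approx y) and z : axis direction approx board x
        a=np.radians(-4.15); n=np.array([-np.sin(a),np.cos(a),0]); l=np.array([np.cos(a),np.sin(a),0])
        p=O+d*((.046-O[2])/d[2]); dn,dz=d@n,d[2]; s=np.hypot(dn,dz)
        P.append((p@l,p@n-0.028*s/abs(dz)))  # axis lies inward of outer tangent
    P=np.array(P); k=np.polyfit(P[:,0],P[:,1],1)
    lc=np.array([.5297,-.0053]); a=np.radians(-4.15)
    line=lc@[-np.sin(a),np.cos(a)]
    s=r.read_state(); 
    print('rows',[x[1] for x in o],'pin across line mm',((P[:,1].mean()-line)*1000).round(1),'yaw rel deg',np.degrees(k[0]).round(2),'TCP across',((s['ee_pos'][:2]@[-np.sin(a),np.cos(a)]-line)*1000).round(1),'t',s['time'],'F',s['ft_force'].round(1))
E
python3 - <<'E'
from h import *
wristpin()
E
```

```text
rows [np.int64(292), np.int64(292), np.int64(293), np.int64(292), np.int64(293), np.int64(293), np.int64(293), np.int64(293), np.int64(293), np.int64(293)] pin across line mm 110.2 yaw rel deg -0.51 TCP across 147.1 t 5.7333 F [-0.1  0.4  0.6]
```

```bash
python3 -m crank '[[1,[-2,0,0],0],[1,[-4,0,0],0],[1,[-6,0,0],0],[1,[-8.5,0,0],0],[1,[-11,0,0],0],[1,[-13.5,0,0],0],[1,[-16,0,0],0],[1,[-18.5,0,0],0],[1,[-21,0,0],0],[1,[-23.5,0,0],0],[1,[-26,0,0],0],[1,[-28.5,0,0],0]]';python3 -m crank '[[1,[-2.5,0,0],0],[1,[-5,0,0],0],[1,[-7.5,0,0],0],[1,[-10,0,0],0],[1,[-12.5,0,0],0],[1,[-15,0,0],0],[1,[-17.5,0,0],0],[1,[-20,0,0],0],[1,[-22.5,0,0],0],[1,[-25,0,0],0],[1,[-27.5,0,0],0],[1,[-30,0,0],0]]'
python3 - <<'E'
from h import *
wristpin()
c=r.camera('wrist');cv2.imwrite('pics/w5.png',c['pixels'][...,::-1])
wristpin()
E
```

```text
time: 6.73
ee_pos: [0.5335, 0.1134, 0.0605]
eef_rot: [0.732, 0.681, -0.0, 0.0]
ft_force: [-0.2, 0.1, 0.1]
width: 0.0872
time: 7.73
ee_pos: [0.5314, 0.0834, 0.0606]
eef_rot: [0.732, 0.681, -0.0, 0.0]
ft_force: [0.5, -0.4, 0.8]
width: 0.0869
rows [np.int64(290), np.int64(290), np.int64(290), np.int64(290), np.int64(290), np.int64(290), np.int64(290), np.int64(290), np.int64(290), np.int64(290)] pin across line mm 53.7 yaw rel deg 0.03 TCP across 88.0 t 7.7833 F [-0.5  0.2  0.3]
rows [np.int64(293), np.int64(293), np.int64(293), np.int64(293), np.int64(293), np.int64(293), np.int64(293), np.int64(293), np.int64(294), np.int64(294)] pin across line mm 51.3 yaw rel deg -0.44 TCP across 88.6 t 7.8833 F [-0.7 -0.1 -0.7]
```

View pics/w5.png

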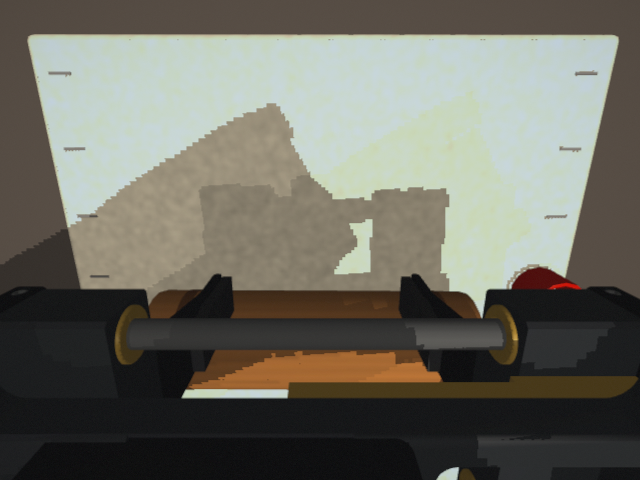

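```bash
python3 -m crank '[[1,[-2,0,0],0],[1,[-4,0,0],0],[1,[-6,0,0],0],[1,[-8,0,0],0],[1,[-10,0,0],0],[1,[-12,0,0],0],[1,[-14,0,0],0],[1,[-16,0,0],0],[1,[-18,0,0],0],[1,[-20,0,0],0],[1,[-22,0,0],0],[1,[-24,0,0],0]]';python3 -m crank '[[1,[-2,0,0],0],[1,[-4,0,0],0],[1,[-6,0,0],0],[1,[-8,0,0],0],[1,[-9.5,0,0],0],[1,[-11,0,0],0],[1,[-12.5,0,0],0],[1,[-13.5,0,0],0],[1,[-14.5,0,0],0],[1,[-15.5,0,0],0],[1,[-16.5,0,0],0],[1,[-17.5,0,0],0]]'
python3 - <<'E'
from h import *
for i in range(8): wristpin()
E
```

```text
time: 8.88
ee_pos: [0.5296, 0.0596, 0.0605]
eef_rot: [0.732, 0.681, 0.0, 0.0]
ft_force: [-0.2, 1.3, 0.7]
width: 0.0869
time: 9.88
ee_pos: [0.5284, 0.0423, 0.0606]
eef_rot: [0.732, 0.681, 0.0, 0.0]
ft_force: [0.4, 0.2, -0.3]
width: 0.0866
rows [np.int64(289), np.int64(290), np.int64(290), np.int64(290), np.int64(290), np.int64(290), np.int64(290), np.int64(290), np.int64(290), np.int64(290)] pin across line mm 12.5 yaw rel deg -0.21 TCP across 47.0 t 9.9333 F [ 0.2 -0.9  0.6]
rows [np.int64(290), np.int64(290), np.int64(290), np.int64(290), np.int64(290), np.int64(290), np.int64(291), np.int64(291), np.int64(291), np.int64(291)] pin across line mm 11.9 yaw rel deg -0.63 TCP across 47.1 t 9.9833 F [0.7 0.1 0.5]
rows [np.int64(291), np.int64(291), np.int64(291), np.int64(291), np.int64(291), np.int64(291), np.int64(291), np.int64(291), np.int64(291), np.int64(292)] pin across line mm 11.5 yaw rel deg -0.23 TCP across 47.2 t 10.0333 F [0.2 0.2 0.3]
rows [np.int64(291), np.int64(291), np.int64(292), np.int64(292), np.int64(292), np.int64(292), np.int64(292), np.int64(292), np.int64(292), 
[... 367 characters left out ...]
nt64(292), np.int64(292), np.int64(292), np.int64(292), np.int64(292), np.int64(292), np.int64(292), np.int64(292), np.int64(292)] pin across line mm 11.2 yaw rel deg 0.03 TCP across 47.4 t 10.1833 F [ 0.4  0.5 -0. ]
rows [np.int64(292), np.int64(292), np.int64(292), np.int64(292), np.int64(292), np.int64(292), np.int64(292), np.int64(292), np.int64(292), np.int64(292)] pin across line mm 11.2 yaw rel deg 0.03 TCP across 47.4 t 10.2333 F [ 0.  -0.2  0.2]
rows [np.int64(292), np.int64(292), np.int64(292), np.int64(292), np.int64(292), np.int64(292), np.int64(292), np.int64(292), np.int64(292), np.int64(292)] pin across line mm 11.2 yaw rel deg 0.04 TCP across 47.4 t 10.2833 F [-0.3 -0.1  0.3]
```

```bash
python3 -m crank '[[1,[-1,0,0],0],[1,[-2,0,0],0],[1,[-3,0,0],0],[1,[-4,0,0],0],[1,[-5,0,0],0],[1,[-6,0,0],0],[1,[-6.7,0,0],0],[1,[-7.3,0,0],0],[1,[-7.9,0,0],0],[1,[-8.5,0,0],0],[1,[-9,0,0],0],[1,[-9.5,0,0],0]]'
python3 - <<'E'
from h import *
for i in range(4): wristpin()
E
python3 -m crank '[[1,[3,0,0],0],[1,[8,0,0],0],[1,[15,0,0],0],[1,[22,0,-10],0],[1,[30,0,-30],0],[1,[45,0,-60],0],[1,[70,0,-90],0],[1,[100,0,-115],0],[1,[130,0,-130],0],[1,[160,0,-130],0],[1,[185,0,-130],0],[1,[200,0,-130],0]]'
python3 - <<'E'
from h import *
c=r.camera('top');cv2.imwrite('pics/t6.png',c['pixels'][...,::-1])
c=r.camera('wrist');cv2.imwrite('pics/w6.png',c['pixels'][...,::-1])
E
```

```text
time: 11.28
ee_pos: [0.5277, 0.0328, 0.0606]
eef_rot: [0.732, 0.681, 0.0, 0.0]
ft_force: [0.5, -0.1, 0.9]
width: 0.0871
rows [np.int64(290), np.int64(290), np.int64(290), np.int64(290), np.int64(290), np.int64(290), np.int64(290), np.int64(290), np.int64(290), np.int64(290)] pin across line mm 3.0 yaw rel deg 0.03 TCP across 37.7 t 11.3333 F [0.4 1.  0. ]
rows [np.int64(290), np.int64(290), np.int64(290), np.int64(290), np.int64(290), np.int64(291), np.int64(291), np.int64(291), np.int64(291), np.int64(291)] pin across line mm 2.5 yaw rel deg -0.65 TCP across 37.7 t 11.3833 F [-0.   0.4 -0.1]
rows [np.int64(290), np.int64(290), np.int64(291), np.int64(291), np.int64(291), np.int64(291), np.int64(291), np.int64(291), np.int64(291), np.int64(291)] pin across line mm 2.3 yaw rel deg -0.41 TCP across 37.8 t 11.4333 F [0.4 0.3 0.1]
rows [np.int64(290), np.int64(291), np.int64(291), np.int64(291), np.int64(291), np.int64(291), np.int64(291), np.int64(291), np.int64(291), np.int64(291)] pin across line mm 2.3 yaw rel deg -0.22 TCP across 37.8 t 11.4833 F [ 0.1  0.2 -0. ]
time: 12.48
ee_pos: [0.5411, 0.2368, 0.1919]
eef_rot: [0.731, 0.683, 0.001, -0.0]
ft_force: [-0.3, -0.3, -0.5]
width: 0.087
```

View pics/t6.png

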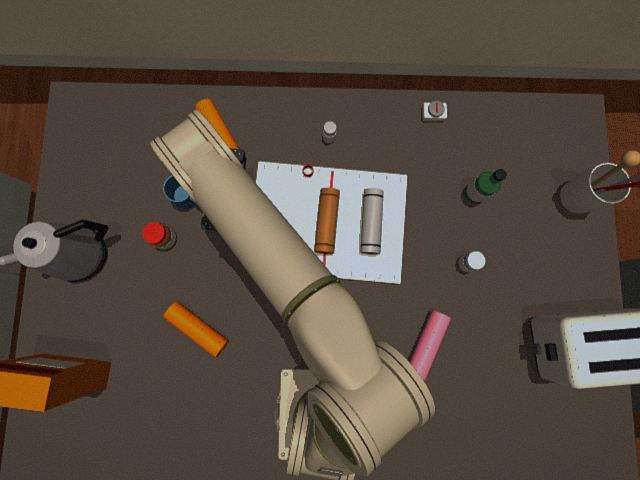

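View pics/w6.png

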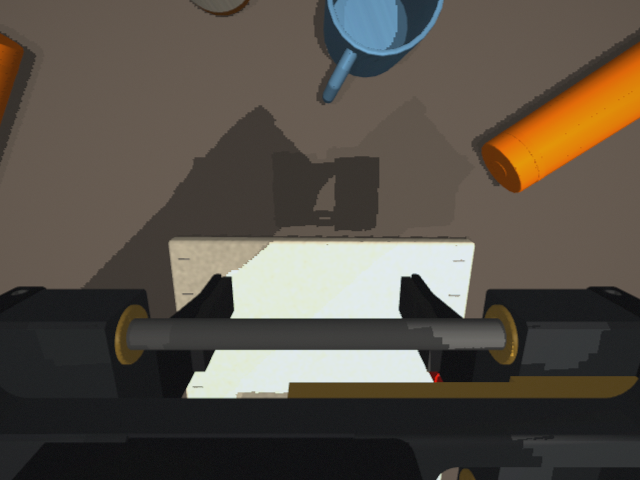

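```bash
cat >> h.py <<'E'
def toppin(img=None):
    c=r.camera('top'); w,_=masks(c,(300,176,360,265)); cw=big(w)
    m2=np.zeros(w.shape,np.uint8); cv2.drawContours(m2,[cw],-1,1,-1); m2=cv2.morphologyEx(m2,cv2.MORPH_CLOSE,np.ones((5,5)))
    v,u=np.nonzero(m2); a=np.radians(-4.13); l=np.array([np.cos(a),np.sin(a)]); n=np.array([-l[1],l[0]]); lc=np.array([.5297,-.0053])
    # sub-row edges
    A=[]
    for row in range(v.min()+5,v.max()-4):
        us=u[v==row]; A.append(onz(c,[[us.min()-.5,row],[us.max()+.5,row]],.046)[:,:2].mean(0)-lc)
    A=np.array(A); k=np.polyfit(A@l,A@n,1)
    W=onz(c,np.c_[u,v],.046)[:,:2]-lc; t=W@l
    print('across at centre',(np.polyval(k,t.mean())*1000).round(2),'yaw rel',np.degrees(k[0]).round(2),'along',(t.mean()*1000).round(1),'len',np.ptp(t).round(3),'area',len(u),'t',r.read_state()['time'])
    # line ends visible
    h=cv2.cvtColor(c['pixels'],cv2.COLOR_RGB2HSV).astype(int); R=((h[...,0]<5)|(h[...,0]>172))&(h[...,1]>120)
    for r0,r1 in((172,184),(258,268)):
        vv,uu=np.nonzero(R[r0:r1,316:345]); 
        if len(vv): q=onz(c,np.c_[uu+316,vv+r0],.018)[:,:2]-lc; print(' line piece',((q@l).mean()*1000).round(1),((q@n).mean()*1000).round(2),len(vv))
    im=c['pixels'][155:290,240:420,::-1].copy(); cv2.imwrite(img,cv2.resize(im,(720,540),interpolation=cv2.INTER_CUBIC)) if img else 0
E
python3 - <<'E'
from h import *
toppin('pics/t7.png'); toppin()
E
```

```text
across at centre 2.85 yaw rel -0.35 along -5.8 len 0.193 area 1232 t 12.6333
 line piece 128.5 0.01 30
 line piece -116.0 -0.26 19
across at centre 2.84 yaw rel -0.33 along -5.7 len 0.196 area 1231 t 12.6833
 line piece 128.7 -0.11 31
 line piece -115.7 -0.38 18
```

View pics/t7.png

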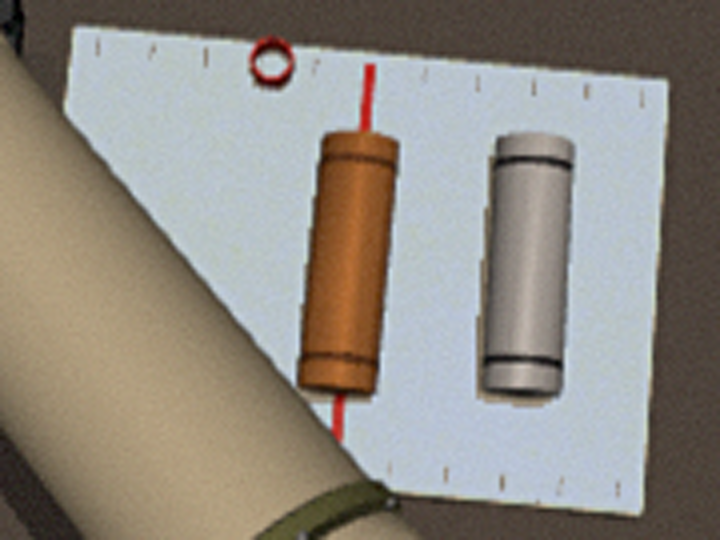

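```bash
python3 -m crank '[[1,[-15,0,0],0],[1,[-40,0,0],0],[1,[-70,0,0],0],[1,[-100,0,15],0],[1,[-130,0,40],0],[1,[-155,0,70],0],[1,[-170,0,100],0],[1,[-178,0,120],0],[1,[-180,0,130],0],[1,[-184,0,130],0],[1,[-188,0,130],0],[1,[-190,0,130],0]]'
python3 - <<'E'
from h import *
for i in range(2): wristpin()
E
```

```text
time: 13.68
ee_pos: [0.5295, 0.0429, 0.0621]
eef_rot: [0.732, 0.681, 0.001, 0.001]
ft_force: [-0.2, -0.3, 0.3]
width: 0.087
rows [np.int64(305), np.int64(305), np.int64(305), np.int64(305), np.int64(305), np.int64(305), np.int64(305), np.int64(305), np.int64(305), np.int64(305)] pin across line mm 2.3 yaw rel deg -0.03 TCP across 47.8 t 13.7333 F [-0.7 -1.   0.3]
rows [np.int64(304), np.int64(304), np.int64(305), np.int64(305), np.int64(305), np.int64(305), np.int64(305), np.int64(305), np.int64(305), np.int64(305)] pin across line mm 2.1 yaw rel deg -0.49 TCP across 48.1 t 13.7833 F [ 0.7 -0.1 -0.5]
```

```bash
python3 -m crank '[[1,[-1.5,0,0],0],[1,[-3,0,0],0],[1,[-4.5,0,0],0],[1,[-6,0,0],0],[1,[-7,0,0],0],[1,[-8,0,0],0],[1,[-8.7,0,0],0],[1,[-9.3,0,0],0],[1,[-9.7,0,0],0],[1,[-10.1,0,0],0],[1,[-10.5,0,0],0],[1,[-10.8,0,0],0]]'; python3 -m crank '[[1,[-0.3,0,0],0],[1,[-0.6,0,0],0],[1,[-0.9,0,0],0],[1,[-1.2,0,0],0],[1,[-1.5,0,0],0],[1,[-1.8,0,0],0],[1,[-2.1,0,0],0],[1,[-2.4,0,0],0],[1,[-2.5,0,0],0],[1,[-2.5,0,0],0],[1,[-2.5,0,0],0],[1,[-2.5,0,0],0]]'
python3 - <<'E'
from h import *
for i in range(4): wristpin()
E
```

```text
time: 14.78
ee_pos: [0.5277, 0.0321, 0.0605]
eef_rot: [0.732, 0.681, -0.0, 0.0]
ft_force: [0.5, 0.1, 0.7]
width: 0.0867
time: 15.78
ee_pos: [0.5275, 0.0295, 0.0605]
eef_rot: [0.732, 0.681, -0.0, 0.0]
ft_force: [0.0, 0.0, 0.2]
width: 0.087
rows [np.int64(290), np.int64(290), np.int64(290), np.int64(290), np.int64(290), np.int64(290), np.int64(290), np.int64(290), np.int64(290), np.int64(291)] pin across line mm -0.4 yaw rel deg -0.21 TCP across 34.6 t 15.8333 F [-0.3  1.3  0.3]
rows [np.int64(290), np.int64(290), np.int64(290), np.int64(290), np.int64(290), np.int64(290), np.int64(290), np.int64(290), np.int64(290), np.int64(291)] pin across line mm -0.4 yaw rel deg -0.21 TCP across 34.6 t 15.8833 F [0.1 1.1 0.4]
rows [np.int64(290), np.int64(290), np.int64(290), np.int64(290), np.int64(290), np.int64(290), np.int64(290), np.int64(290), np.int64(290), np.int64(291)] pin across line mm -0.4 yaw rel deg -0.21 TCP across 34.6 t 15.9333 F [-1.3  0.5  1.3]
rows [np.int64(290), np.int64(290), np.int64(290), np.int64(290), np.int64(290), np.int64(290), np.int64(290), np.int64(290), np.int64(290), np.int64(291)] pin across line mm -0.4 yaw rel deg -0.21 TCP across 34.6 t 15.9833 F [ 0.5  0.3 -0. ]
```

Withdraw and check from above.

```bash
python3 -m crank '[[1,[3,0,0],0],[1,[8,0,0],0],[1,[15,0,0],0],[1,[22,0,-10],0],[1,[30,0,-30],0],[1,[45,0,-60],0],[1,[70,0,-90],0],[1,[100,0,-115],0],[1,[130,0,-130],0],[1,[160,0,-130],0],[1,[185,0,-130],0],[1,[200,0,-130],0]]'
python3 - <<'E'
from h import *
toppin('pics/t8.png'); 
for i in range(5): r.camera('top')
toppin()
c=r.camera('side');cv2.imwrite('pics/s8.png',c['pixels'][...,::-1])
print(r.read_state()['joint_vel'].round(3))
E
```

```text
time: 16.98
ee_pos: [0.5409, 0.2335, 0.1919]
eef_rot: [0.731, 0.683, 0.001, -0.0]
ft_force: [0.3, 0.3, 0.2]
width: 0.0871
across at centre 0.17 yaw rel -0.51 along -6.1 len 0.196 area 1237 t 17.0333
 line piece 128.7 -0.11 31
 line piece -115.1 -0.34 17
across at centre 0.13 yaw rel -0.46 along -5.5 len 0.193 area 1231 t 17.3333
 line piece 128.7 -0.11 31
 line piece -113.4 -0.46 13
[-0.001  0.003 -0.004  0.001  0.001 -0.001 -0.001]
```

View pics/t8.png

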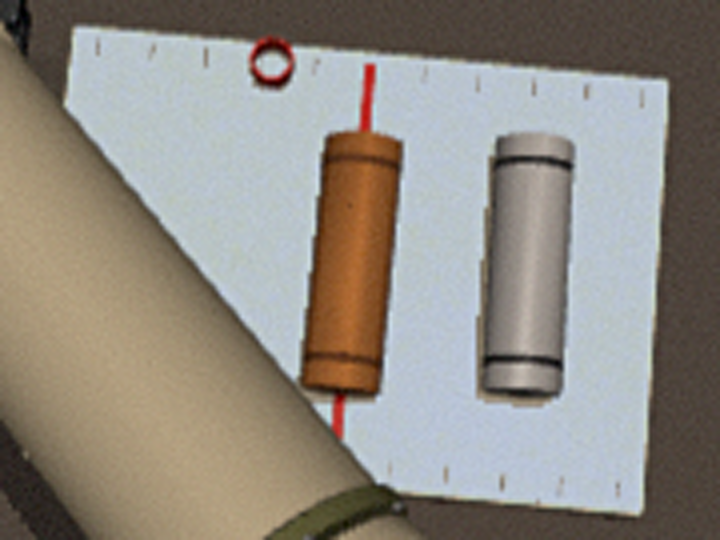

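View pics/s8.png

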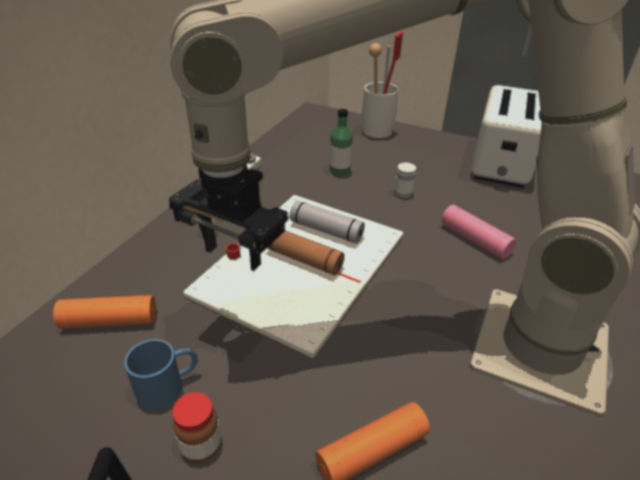

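Run:
```python
from bench import r
print(r.close_job())
```

```text
the job is handed in; nothing more can be done
None
```

The wooden pin now lies on the red line, and I've handed the job in. I pushed it with both open fingertips, about 15 mm above its axis, at 30 mm/s or less. It stopped about 3 mm short, so I drew the hand back, checked from above and crept it the rest of the way.

- **Position:** the last top views put the pin's centre 0.1–0.2 mm from the line and turned 0.5° from it, which is under 1 mm at each end. It read the same in two views 0.3 s apart, so it was still. The wrist camera, just before I withdrew, gave −0.4 mm and −0.2°. The two cameras differ by about 0.5 mm, within the calibration.
- **Along the line:** the pin's middle is about 6 mm from the middle of the line. It started about 5 mm off, and rolling can't correct that.
- **Surroundings:** by eye, the steel pin, the cutter and the rest of what the last pictures show look unmoved; I didn't measure them. The hand is clear, and the clock read about 17.4 s at the last check. The forces I read while pushing stayed around 1–2 N.

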